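# Refit the lift-off cover of the kitchen ticket printer

## Task

The ticket printer on the pass was opened to change its ribbon, and its cover lies loose on the counter. First push the raised release lever down flat inside the printer's bay; then put the cover back by holding it tilted, hooking its two tabs under the lip at the rear of the bay, and swinging its front down until the spring catch has snapped over its front edge. Let go of everything, and do not shift or knock over the spray bottle, kitchen roll or spice jar.

Things in the scene. Friction and masses are not known exactly. Their poses are not given: they have to be found in the camera images.
- printer: Grey ticket printer, 198 x 166 x 95 mm high, fixed, open on top. Origin at counter level amid the bay; +x to its rear, -x its front (ticket mouth), z up. Bay: 148 mm wide (y) between side walls, from the deck's edge (x -55 mm) to the lip's edge (x +65). Tops of deck, rims and lip at z 94.5 mm; inner 5 mm of rims and deck bevelled 45 deg. Parts in the bay, lever apart, stay below z 76.
- bay_lip (a point): Middle of the lower front edge of the lip at the bay's rear (printer x +65, y 0, z 87.5 mm). The lip overhangs 11.5 mm to the rear wall and is open below. Ledges 10 mm wide along both side walls, tops at z 82 mm, carry the cover's underside; the seated cover has about 2 mm play fore and aft, 3 mm to each side.
- cover: Loose grey cover, plate 113 (x) x 142 (y) x 4 mm, 0.11 to 0.22 kg. Origin: centre of the plate's underside; +x towards its two tabs, z up. On top a moulded grip ridge along x: 26 mm wide (y), x -26 to +30 mm, top 28 mm above the underside. Seated: origin at printer x +4 (+2 to +5.5), y 0, z 82 mm, axes parallel to the printer's. Press it at x -42, in front of the ridge.
- cover_tabs (a point): Midway between the tips of the two tabs (26 mm wide, 4 mm thick, centred 45 mm either side of the middle, jutting 14.5 mm from the rear edge), at cover x +71, y 0, z +2 mm. Seated it lies at about printer x +75, z 84 mm, some 10 mm under the lip.
- cover_front (a point): Middle of the cover's front upper edge, at cover x -56.5, y 0, z +4 mm. Seated it lies at printer x -52.5, z 86 mm.
- lever (a joint): Release lever's angle, rad: 0 = down flat, pointing to the printer's rear; 1.57 = upright; starts at 1.6 to 1.95, leaning to the front (stop at 2.0). Pivot: axis along y at printer x -28, y -43, z 64 mm; 62 mm long. Stiff hinge, 1 to 2 N at the tip, stays where left. Raised it blocks the cover; push it over from the front towards the rear, then down.
- lever_tip (a point): End of the release lever (62 mm from its pivot, on its middle line). Its end pad is 24 mm wide (printer y), 18 mm long and 7 mm thick; flat down the tip is at printer x +34, y -43, z 64 mm.
- catch (a joint): Spring catch amid the deck's inner edge, 36 mm wide: metres pushed to the front (0 = home, at most 0.009). Nose to printer x -49 at z 87.5 to 90.5 mm, sloping up to x -57, z 104; its thumb pad lies on the deck to x -78, top z 102. A cover hooked and let go rests on the slope, front raised about 6 deg; 8 to 16 N down on its front pushes the catch back until it snaps over the edge.
- spray_bottle: Spray bottle, 56 x 121 x 252 mm high, standing loose; origin at the centre of its underside. Leave alone.
- kitchen_roll: Kitchen roll standing on end, about 100 mm across, 228 mm high, loose; origin at the centre of its underside. Leave alone. Beyond it stands the fixed bun toaster, 0.52 m tall: its left face runs from world x 0.66, y -0.20 to x 0.83, y 0.07 (m), so keep wrist and gripper nearer to the robot when passing it.
- spice_jar: Spice jar, 45 mm across, 106 mm high, loose; origin at the centre of its underside. Leave alone.

How it is judged:
By the outcome, as a careful person would: the job done as asked, in the order asked, and still so for the second after the job is handed in, with the robot touching nothing.
It also fails if it takes over 69 s, if anything falls off the work surface, if the arm or the gripper's body presses on something with over 40 N, if the wrist force passes 120 N, or if a joint passes its speed limit or range.

## Robot

A 7-joint arm with a two-finger parallel gripper is mounted at the origin on a cart in front of the work surface, level with it; the furniture and walls round the work are solid. World frame = base frame: x ahead of the robot, y to its left, z up, the work surface at z = 0. Lengths are in m, angles in rad, forces in N, time in s.
With the tool pointing down it reaches from about 0.4 to 0.875 m from the base axis. Payload 19.3 kg.
Tool frame: the origin (TCP) lies at the very end of the fingers, on their centre line; the grasp point (between the pads) lies 19 mm behind it; z points along the fingers, y is the line along which they close (so a half turn about z gives the same grasp; the last joint's range is limited). The gripper opens to 85 mm and grips with 20 to 120 N. Pads are 22 mm wide; open, the fingers measure 114 mm over their backs; the gripper's body (76 mm by 85 mm) begins 54 mm behind the grasp point. The pads swing forward as they close: fully open they stand 13 mm farther back than shut.
Start: joints at [-1.401, 0.521, -0.036, 1.599, 0.021, 1.021, -0.113], TCP at [0.148, 0.607, 0.231] pointing down, gripper open.
Joint ranges: [-2.91, 2.91], [-0.3, 2.13], [-1.5, 1.42], [0.17, 2.43], [-1.26, 4.41], [0.16, 1.93], [-2.52, 2.52]. Speed limits (rad/s): [1.89, 1.89, 2.39, 2.39, 3.01, 3.01, 3.01].

## Interface

Orientations are given as [roll, pitch, yaw] about the fixed x, y, z axes, in that order (R = Rz(yaw) Ry(pitch) Rx(roll)).
In Python, from workcell import bot gives the robot as it stands.
- The arm moves only by the tool carry_out, never from a script. Its argument "rows" is a list that holds one entry, the list of rows, each a list of 4 numbers: the shift along the tool's x, y, z in m, then the turn about the tool's z in degrees. In form: [[[x, y, z, twist], ...]]. A call has 1 to 12 rows; each row is the pose to reach, as a shift and turn from the pose commanded when the call began, along the tool's axes at that moment; what a row does not reach only later rows make up. A row lasts 1/12 s, in which the tool goes at most 41.7 mm and 7.16 degrees, less where a joint would pass 70% of its speed; a pose out of reach is approached as far as the arm can. A call with a gripper value outside its range is refused whole. "grip" is the finger opening in m, from 0 to 0.0854, set as the call begins (left out, the last holds). The fingers move at their own pace and stop on an object; "grip_force" is the grip in N (left out, the last holds). Time passes only in rows, so rows that repeat a pose let the fingers close. It gives the time, the measured TCP pose, the force, the opening and the grip force at its end, in the units of the state.
- bot.observe(): the state, without advancing time (a new reading comes with each control period).
- bot.grab_frame(name): name is "side" or "top"; returns a dict with "pixels" (400x640x3 uint8, red, green, blue), "K" (3x3 intrinsics, pixels), "pose" (4x4, takes a point from camera to world coordinates). Camera axes: x right, y down, z forward; pixel columns grow to the right and rows downward; lengths in m; the calibration is good to about 2 mm. A picture is of the moment at which its call begins. There is no depth.
- bot.job_done(): hands the job in; it is judged then, once.
Trained networks look in a picture, given as the dict that the camera call returned (one of the last four; its "shot" number tells which), for a name from the list of things; names that differ only in an ending like _2 or _b are one class to them, and where a whole thing is asked for, a point or a joint stands for the part that bears it (a point fixed in the world has none). Each returns a list of dicts, best first, with "conf" (0 to 1); they miss things now and then, are a little off and sometimes report something else, mostly with a low value. They report only what shows in the picture. A call takes as long as a camera call.
- bot.look_for(picture, label): "position" ([column, row] in pixels, amid what is visible of it).
- bot.regions_of(picture, label): "region" (400x640 bool, what is visible of it) and "position" ([column, row] in pixels, amid what is visible of it).
- bot.spot_point(picture, label): "position" ([column, row] in pixels: a listed point, or the origin of a listed thing).
The state is a dict: "clock": time; "qpos": joint angles; "qd": joint speeds; "joint_efforts": joint torques, N m; "position": TCP position; "tool_rot": TCP orientation; "force": force on the tool from outside, world axes, zero at the start; "moment": the same for the moment, N m; "grip_width": finger opening in m; "finger_force": force on a finger pad.
Only numpy, scipy, OpenCV 4.12 (cv2) and the standard library are available. Lean on these libraries where they do the work, as an engineer would, in place of code of your own. Each camera call takes 0.05 s, during which the arm holds its last target. There are 200 camera calls.

## Working session

There is one attempt and no reset: what is moved stays moved. The work goes in short steps, Python scripts to look and compute and a tool call to move; the robot and the scene stay as the last step left them, time stands still between calls to the robot, and variables do not carry over. Pictures are saved under pics/ and viewed, at most 10 in all, crops included, and the job is handed in when it is done.

Besides the shell and the picture viewer there is one more tool, called after "Call:" as a command line: name --argument value ..., lists and objects as JSON in quotes. carry_out: Moves the arm, as the interface text tells. Its arguments: {"type":"object","properties":{"rows":{"type":"array","items":{"type":"array","items":{"type":"array","items":{"type":"number"}}}},"grip":{"type":"number"},"grip_force":{"type":"number"}},"required":["rows"]}

```bash
mkdir -p pics; cat > h.py <<'E'
import numpy as np, cv2
from scipy.spatial.transform import Rotation as R
from workcell import bot
def save(p,n): cv2.imwrite(f'pics/{n}.png',p['pixels'][:,:,::-1])
def ray(p,uv):
    d=np.linalg.inv(p['K'])@np.array([uv[0],uv[1],1.]); T=np.array(p['pose']); d=T[:3,:3]@d
    return T[:3,3],d/np.linalg.norm(d)
def atz(p,uv,z):
    o,d=ray(p,uv); return o+d*(z-o[2])/d[2]
def tri(rs):
    A=sum(np.eye(3)-np.outer(d,d) for o,d in rs); b=sum((np.eye(3)-np.outer(d,d))@o for o,d in rs)
    x=np.linalg.solve(A,b); return x,[np.linalg.norm(np.cross(x-o,d)) for o,d in rs]
def proj(p,X):
    T=np.linalg.inv(np.array(p['pose'])); c=T[:3,:3]@X+T[:3,3]; u=p['K']@c; return u[:2]/u[2]
E
python3 - <<'E'
from h import *
np.set_printoptions(precision=4,suppress=True)
P={n:bot.grab_frame(n) for n in('side','top')}
for n in P: save(P[n],n+'0'); print(n,np.array(P[n]['pose'])[:3,3])
for l in ['printer','bay_lip','cover','cover_tabs','cover_front','lever_tip','spray_bottle','kitchen_roll','spice_jar','catch','lever']:
    o={}
    for n in P:
        for f in ([bot.spot_point] if l not in('catch','lever') else [bot.look_for]):
            r=f(P[n],l)[:2]; o[n]=[(np.round(q['position'],1),round(q['conf'],2)) for q in r]
    print(l,o)
    if o['side'] and o['top']:
        print('   ',*tri([ray(P[n],o[n][0][0]) for n in P]))
s=bot.observe(); print(s['position'],s['tool_rot'],s['clock'])
E
```

```text
side [ 0.2505 -1.0427  0.9134]
top [ 0.3209 -0.0323  1.1281]
printer {'side': [(array([327.7, 183.1]), 0.93)], 'top': [(array([277.6, 184.2]), 0.62)]}
    [ 0.5922  0.1124 -0.0009] [np.float64(0.0015443776880542774), np.float64(0.0015443776880545636)]
bay_lip {'side': [(array([345.8, 153. ]), 0.74)], 'top': [(array([262.9, 157. ]), 0.8)]}
    [0.6573 0.1488 0.0816] [np.float64(0.0016265116877315197), np.float64(0.0016265116877316364)]
cover {'side': [(array([312., 281.]), 0.73)], 'top': [(array([401.3, 234.3]), 0.59)]}
    [ 0.4443 -0.2738 -0.0043] [np.float64(0.0006965351017518003), np.float64(0.00069653510175193)]
cover_tabs {'side': [(array([329.9, 294.2]), 0.86)], 'top': [(array([418.6, 223.8]), 0.69)]}
    [ 0.4774 -0.3272 -0.0026] [np.float64(0.0010348173252723743), np.float64(0.0010348173252723802)]
cover_front {'side': [(array([293.1, 271. ]), 0.6)], 'top': [(array([390.7, 249.9]), 0.96)]}
    [ 0.3989 -0.239   0.007 ] [np.float64(0.002921512213146863), np.float64(0.002921512213146864)]
lever_tip {'side': [(array([324.4, 160.9]), 0.41)], 'top': [(array([290.9, 188.5]), 0.38)]
[... 333 characters left out ...]
2.9]), 0.88), (array([276. , 219.5]), 0.3)], 'top': [(array([354.7, 176. ]), 0.75)]}
    [ 0.626  -0.1302 -0.0073] [np.float64(0.001418808950974468), np.float64(0.00141880895097475)]
spice_jar {'side': [(array([308.2, 155.3]), 0.7), (array([280. , 217.8]), 0.5)], 'top': [(array([217.5, 195.1]), 0.76)]}
    [ 0.5641  0.3023 -0.0143] [np.float64(0.006636635493561954), np.float64(0.006636635493562081)]
catch {'side': [(array([320.9, 167.5]), 0.17)], 'top': []}
lever {'side': [(array([327.5, 171.1]), 0.38)], 'top': [(array([403.2, 237.3]), 0.38)]}
    [ 0.4471 -0.2225  0.2982] [np.float64(0.042420864254302644), np.float64(0.04242086425430267)]
[0.1484 0.6071 0.2313] [-3.1415 -0.      2.9018] 1.2
```

```bash
python3 - <<'E'
import cv2
s=cv2.imread('pics/side0.png');t=cv2.imread('pics/top0.png')
a=cv2.resize(s[120:330,220:440],None,fx=2.8,fy=2.8,interpolation=2);b=cv2.resize(t[110:290,190:450],None,fx=3,fy=3,interpolation=2)
cv2.imwrite('pics/s1.png',a);cv2.imwrite('pics/t1.png',b)
E
```

```text
(no output)
```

View pics/s1.png

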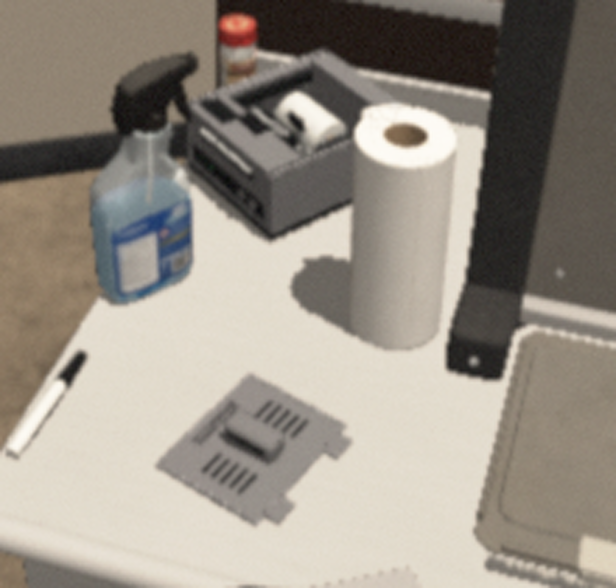

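View pics/t1.png

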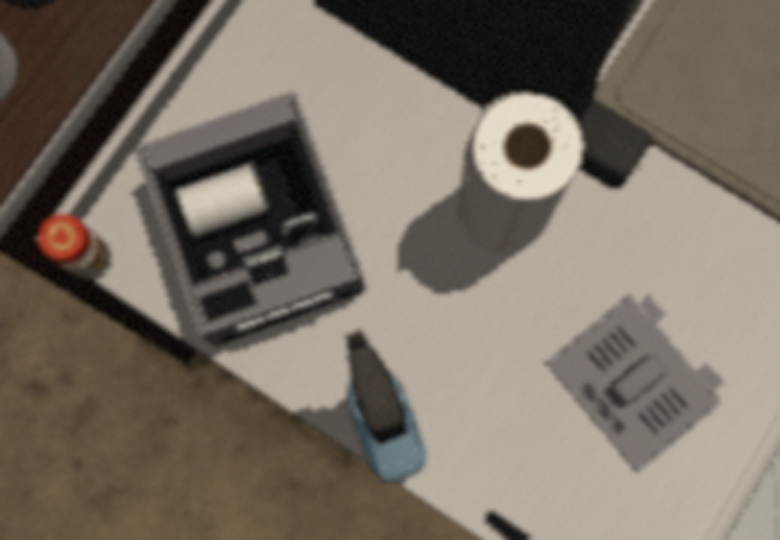

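The side view shows the printer (about 315,165 full frame) with its front to the lower left and the lever raised. The cover lies face up at about (312,280) with its tabs pointing right and away from the robot. The top view agrees, with the printer at (277,184) and the cover at (401,234). I'll fit outlines to get the yaws.

```bash
cat > fit.py <<'E'
from h import *
from scipy.optimize import minimize
def sil(p,pts):
    m=np.zeros((1600,2560),np.uint8); q=np.array([proj(p,x) for x in pts])*4+1.5
    cv2.fillConvexPoly(m,cv2.convexHull(q.astype(np.float32)).astype(np.int32),1); return cv2.resize(m.astype(np.float32),(640,400),interpolation=cv2.INTER_AREA)
def W(x,y,yaw,P): return (R.from_euler('z',yaw).as_matrix()@np.array(P,float).T).T+[x,y,0]
def box(x0,x1,y,z,zb=0): return [[a,b,c] for a in(x0,x1) for b in(-y,y) for c in(zb,z)]
def fit(masks,P,x0):
    def cost(v):
        t=0
        for p,m in masks:
            s=sil(p,W(*v,P)); t+=1-np.minimum(s,m).sum()/np.maximum(s,m).sum()
        return t
    best=min((minimize(cost,np.array(x0)+d,method='Nelder-Mead',options=dict(initial_simplex=np.array(x0)+d+np.vstack([np.zeros(3),np.diag([.01,.01,.1])]))) for d in([0,0,0],[.005,-.005,-.05])),key=lambda r:r.fun)
    return best.x,best.fun
E
python3 - <<'E'
from fit import *
np.set_printoptions(precision=4,suppress=True)
T=bot.grab_frame('top');S=bot.grab_frame('side')
def mask(p,l):
    r=bot.regions_of(p,l); return r[0]['region'].astype(np.float32)
mp=[(T,mask(T,'printer'))]; mps=mp+[(S,mask(S,'printer'))]
for h in ([-.099,.099],): 
    B=box(*h,.083,.095); print('printer box centre',fit(mp,B,[.58,.11,.33]),fit(mps,B,[.58,.11,.33]))
mc=[(T,mask(T,'cover')),(S,mask(S,'cover'))]
for mm in (mc[:1],mc): print('cover',fit(mm,box(-.0565,.0565,.071,.004)+[[.071,b,c] for b in(-.0581,.0581) for c in (0,.004)],[.444,-.274,-.9]))
# picks in top crop
c=lambda u,v:(190+u/3,110+v/3)
for n,uv,z in[('RR',(295,95),.0945),('RL',(140,152),.0945),('FR',(362,285),.0945),('cF1',(547,360),.004),('cF2',(640,470),.004),('lip r',(297,125),.0945)]: print(n,atz(T,c(*uv),z))
print('nozzle',atz(T,c(355,338),.23), 'levertip top',[ (q['position'],q['conf']) for q in bot.spot_point(T,'lever_tip')[:2]])
E
```

```text
printer box centre (array([0.5843, 0.1176, 0.379 ]), np.float64(0.0189363956451416)) (array([0.5842, 0.1182, 0.381 ]), np.float64(0.23059159517288208))
cover (array([ 0.444, -0.274, -0.9  ]), np.float64(1.0))
cover (array([ 0.4378, -0.2681, -0.8677]), np.float64(1.081440806388855))
RR [0.7002 0.0742 0.0945]
RL [0.6387 0.2227 0.0945]
FR [0.512  0.0032 0.0945]
cF1 [ 0.4553 -0.1841  0.004 ]
cF2 [ 0.3471 -0.2764  0.004 ]
lip r [0.6694 0.0711 0.0945]
nozzle [0.4428 0.003  0.23  ] levertip top [([264.5, 154.4], 0.63), ([289.8, 185.2], 0.52)]
```

Call:
carry_out --rows '[[[-0.19, -0.15, 0, 54.5], [-0.19, -0.15, 0, 54.5], [-0.19, -0.15, 0, 54.5], [-0.19, -0.15, 0, 54.5], [-0.19, -0.15, 0, 54.5], [-0.19, -0.15, 0, 54.5], [-0.19, -0.15, 0, 54.5], [-0.19, -0.15, 0, 54.5], [-0.19, -0.15, 0, 54.5]]]' --grip 0

```text
clock: 2.3
position: [0.2977, 0.416, 0.2315]
tool_rot: [3.141, -0.0, 1.946]
force: [-1.2, -0.1, -0.8]
grip_width: 0.0001
finger_force: 0.0
```

```bash
python3 - <<'E'
from fit import *
T=bot.grab_frame('top');S=bot.grab_frame('side');save(T,'top2');save(S,'side2')
out=[]
for p,(u,v,w,h) in((T,(225,130,90,110)),(S,(275,130,80,90))):
    k=4.8; M=np.array([[k,0,-u*k],[0,k,-v*k]]); im=cv2.warpAffine(p['pixels'][:,:,::-1].copy(),M,(395,500),flags=cv2.INTER_CUBIC)
    for off,col in((.004,(0,0,255)),(.0135,(0,255,0))):
        o=np.array([.5843,.1178])+off*np.array([np.cos(.38),np.sin(.38)])
        for seg in ([[.065,-.074,.0945],[.065,.074,.0945]],[[-.055,-.074,.0895],[-.055,.074,.0895]]):
            q=[(proj(p,x)-[u,v])*k for x in W(*o,.38,seg)]
            for a in q: cv2.circle(im,tuple(int(i) for i in a),3,col,-1)
            cv2.line(im,*[tuple(int(i) for i in a) for a in q],col,1)
    out.append(im)
cv2.imwrite('pics/c2.png',np.hstack(out)); print(bot.observe()['position'],bot.observe()['tool_rot'],bot.observe()['qpos'])
E
```

```text
[0.29714805 0.41654126 0.23132759] [ 3.14154167e+00 -7.24050032e-05  1.95419953e+00] [-1.24136559  0.34848218  0.22378548  1.90438488 -0.09700757  0.8989642
 -0.58673211]
```

View pics/c2.png

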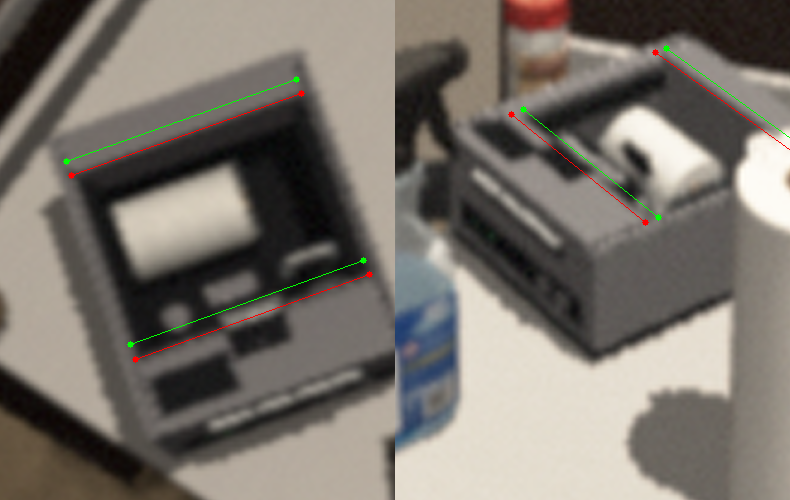

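Red marks the candidate whose lip edge (72,175)-(301,93) and deck edge (135,358)-(369,274) match the picture. So the printer origin is about (0.587, 0.119), yaw 21.8°, and the lever pad shows at crop (310,258). Next I move in front of the lever.

Call:
carry_out --rows '[[[-0.427, 0.079, 0, 0], [-0.427, 0.079, 0, 0], [-0.427, 0.079, 0, 0], [-0.427, 0.079, 0, 0], [-0.427, 0.079, 0, 0], [-0.427, 0.079, 0, 0], [-0.427, 0.079, 0, 0], [-0.427, 0.079, 0, 0], [-0.427, 0.079, 0, 0], [-0.427, 0.079, 0, 0], [-0.427, 0.079, 0, 0], [-0.427, 0.079, 0, 0]]]'

```text
clock: 3.4
position: [0.5307, 0.0449, 0.2312]
tool_rot: [3.142, 0.002, 1.949]
force: [0.3, -0.9, -0.5]
grip_width: 0.0001
finger_force: 0.0
```

Call:
carry_out --rows '[[[0, 0, 0.03, 0], [0, 0, 0.06, 0], [0, 0, 0.09, 0], [0, 0, 0.119, 0], [0, 0, 0.119, 0], [0, 0, 0.119, 0]]]'

```text
clock: 3.9
position: [0.5284, 0.0493, 0.1119]
tool_rot: [-3.139, -0.001, 1.953]
force: [-0.5, -0.9, 0.3]
grip_width: -0.0
finger_force: 0.0
```

```bash
python3 - <<'E'
from fit import *
T=bot.grab_frame('top');S=bot.grab_frame('side')
out=[cv2.resize(p['pixels'][v:v+h,u:u+w,::-1],(395,500),interpolation=2) for p,(u,v,w,h) in((T,(235,120,87,110)),(S,(275,100,87,110)))]
cv2.imwrite('pics/c3.png',np.hstack(out)); s=bot.observe();print(s['position'],s['tool_rot'],s['force'])
E
```

```text
[0.52979265 0.04933358 0.11383298] [3.14002767e+00 1.77941872e-04 1.95191098e+00] [ 0.55090595 -0.75444192  0.19787727]
```

View pics/c3.png

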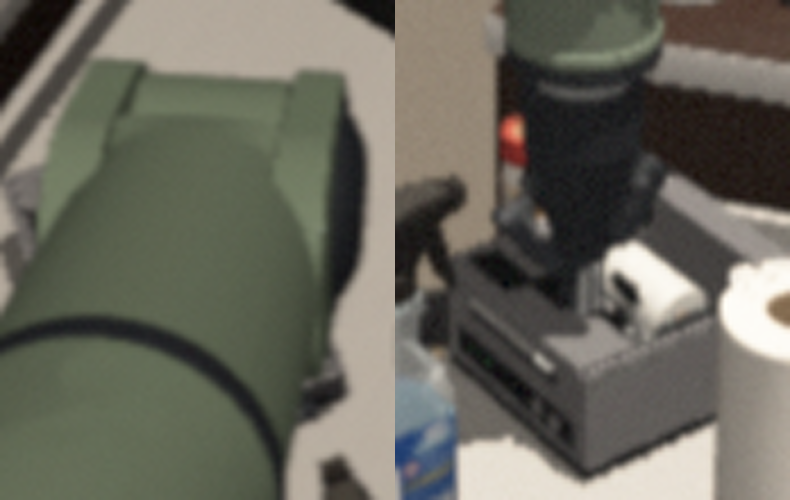

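The side view shows the fingers at crop (590,270) just in front of the upright lever, clear of the bottle. I sweep the lever over.

Call:
carry_out --rows '[[[0, 0.017, 0, 0], [0, 0.034, 0, 0], [0, 0.05, 0.002, 0], [0, 0.06, 0.004, 0], [0, 0.068, 0.007, 0], [0, 0.076, 0.012, 0], [0, 0.083, 0.018, 0], [0, 0.088, 0.024, 0], [0, 0.092, 0.031, 0], [0, 0.096, 0.041, 0], [0, 0.096, 0.046, 0], [0, 0.096, 0.047, 0]]]'

```text
clock: 5.0
position: [0.6192, 0.0848, 0.0657]
tool_rot: [3.14, 0.0, 1.95]
force: [-7.3, 1.6, 35.7]
grip_width: -0.0
finger_force: 18.1
```

Call:
carry_out --rows '[[[0, 0, 0.001, 0], [0, 0, 0.002, 0], [0, 0, 0.002, 0]]]'

```text
clock: 5.25
position: [0.6194, 0.0848, 0.0653]
tool_rot: [3.139, -0.0, 1.95]
force: [-10.0, 1.4, 43.9]
grip_width: 0.0004
finger_force: 21.7
```

Call:
carry_out --rows '[[[0, 0, -0.04, 0], [0, 0, -0.08, 0], [0, 0, -0.12, 0], [0, 0, -0.16, 0], [0, 0, -0.2, 0], [0, 0, -0.24, 0], [0, 0, -0.245, 0], [-0.03, -0.03, -0.245, 0], [-0.06, -0.065, -0.245, 0], [-0.085, -0.1, -0.245, -5], [-0.11, -0.13, -0.245, -10], [-0.13, -0.155, -0.245, -15]]]'

```text
clock: 6.25
position: [0.5207, -0.0958, 0.3078]
tool_rot: [-3.141, -0.0, 2.216]
force: [0.4, -1.0, 0.4]
grip_width: 0.0002
finger_force: 0.0
```

```bash
python3 - <<'E'
from fit import *
T=bot.grab_frame('top');S=bot.grab_frame('side');save(T,'top4');save(S,'side4')
s=bot.observe();print(s['position'],s['tool_rot'],s['force'])
r=bot.regions_of(S,'cover');m=r[0]['region'].astype(np.float32)
P=box(-.0565,.0565,.071,.004)+[[.071,b,c] for b in(-.058,.058) for c in (0,.004)]
t=[x for x in bot.regions_of(T,'cover')]; print([(np.round(x['position']),x['conf'],x['region'].sum()) for x in t])
print(fit([(S,m)],P,[.438,-.271,-.867]))
for x in t:
  if abs(x['position'][0]-401)<15: print(fit([(S,m),(T,x['region'].astype(np.float32))],P,[.438,-.271,-.867]))
out=[cv2.resize(p['pixels'][v:v+h,u:u+w,::-1],(395,500),interpolation=2) for p,(u,v,w,h) in((T,(225,130,87,110)),(S,(275,120,87,110)))]
cv2.imwrite('pics/c4.png',np.hstack(out))
E
```

```text
[ 0.51973953 -0.09911507  0.30845402] [-3.14082778e+00  8.32981121e-04  2.20986166e+00] [0.60387319 0.14895395 1.32324024]
[(array([410., 243.]), 0.86, np.int64(997))]
(array([ 0.4374919 , -0.26862862, -0.88686105]), np.float64(0.08348953723907471))
(array([ 0.43701575, -0.26920753, -0.86705519]), np.float64(0.5947944521903992))
```

View pics/c4.png

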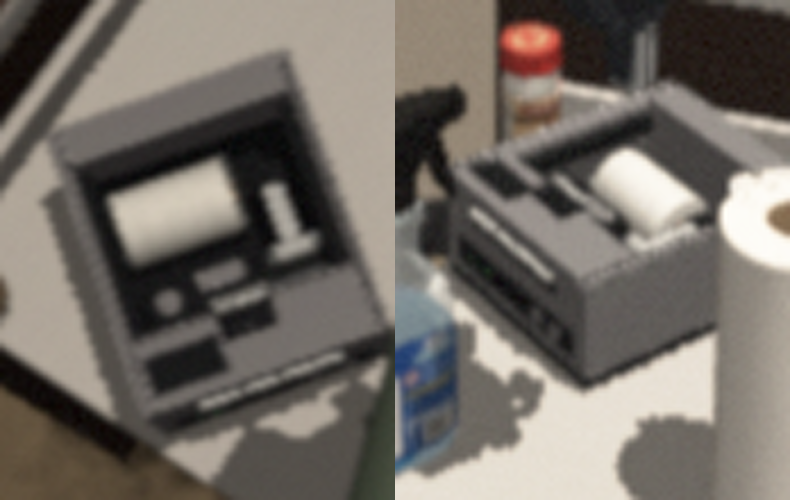

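The lever is now flat: in the top crop it runs from the pivot at (295,245) to the tip at (275,190), inside the bay. Now to the cover.

Call:
carry_out --rows '[[[-0.079, -0.169, 0, -3.3], [-0.079, -0.169, 0, -3.3], [-0.079, -0.169, 0, -3.3], [-0.079, -0.169, 0, -3.3], [-0.079, -0.169, 0.04, -3.3], [-0.079, -0.169, 0.08, -3.3], [-0.079, -0.169, 0.12, -3.3], [-0.079, -0.169, 0.16, -3.3], [-0.079, -0.169, 0.2, -3.3], [-0.079, -0.169, 0.23, -3.3], [-0.079, -0.169, 0.24, -3.3], [-0.079, -0.169, 0.24, -3.3]]]' --grip 0.065 --grip_force 25

```text
clock: 7.45
position: [0.4337, -0.257, 0.0661]
tool_rot: [-3.14, -0.004, 2.27]
force: [-0.2, -0.7, 1.0]
grip_width: 0.0648
finger_force: 0.0
```

```bash
python3 - <<'E'
from fit import *
T=bot.grab_frame('top');S=bot.grab_frame('side')
s=bot.observe();print(s['position'],s['tool_rot'],s['grip_width'])
cv2.imwrite('pics/c5.png',cv2.resize(S['pixels'][220:320,250:390,::-1],(784,560),interpolation=2))
E
```

```text
[ 0.43504199 -0.25811684  0.06917065] [3.14142945e+00 5.39559761e-04 2.27007940e+00] 0.06527096758254287
```

View pics/c5.png

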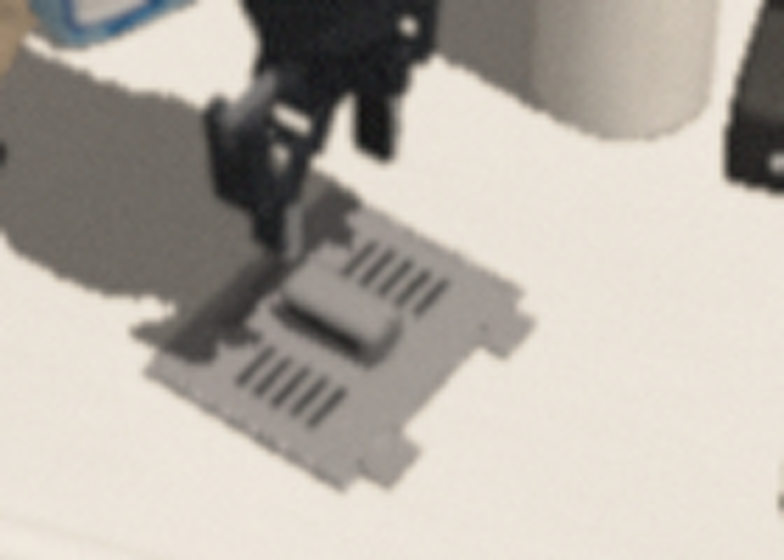

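The open gripper hangs over the front half of the cover, with the ridge running from about (290,280) to (390,340) in line with it. I descend and close.

Call:
carry_out --rows '[[[-0.002, -0.006, 0.02, 0], [-0.002, -0.006, 0.04, 0], [-0.002, -0.006, 0.055, 0], [-0.002, -0.006, 0.059, 0], [-0.002, -0.006, 0.059, 0], [-0.002, -0.006, 0.059, 0]]]'

```text
clock: 8.05
position: [0.4319, -0.2638, 0.0108]
tool_rot: [3.141, 0.002, 2.27]
force: [-0.0, 0.8, 0.8]
grip_width: 0.0648
finger_force: 0.0
```

Call:
carry_out --rows '[[[0, 0, 0, 0], [0, 0, 0, 0], [0, 0, 0, 0], [0, 0, 0, 0], [0, 0, 0, 0], [0, 0, 0, 0], [0, 0, 0, 0], [0, 0, 0, 0], [0, 0, 0, 0], [0, 0, 0, 0]]]' --grip 0.0 --grip_force 30

```text
clock: 8.88
position: [0.4314, -0.2636, 0.0101]
tool_rot: [3.141, 0.001, 2.27]
force: [-0.4, 1.6, 12.8]
grip_width: 0.0255
finger_force: 29.1
```

Call:
carry_out --rows '[[[0, 0, -0.01, 0], [0, 0, -0.03, 0], [0, 0, -0.06, 0], [0, 0, -0.1, 0], [0, 0, -0.14, 0], [0, 0, -0.18, 0], [0, 0, -0.22, 0], [0, 0, -0.26, 0], [0, 0, -0.29, 0], [0, 0, -0.29, 0], [0, 0, -0.29, 0]]]'

```text
clock: 9.8
position: [0.4312, -0.2635, 0.3011]
tool_rot: [3.14, 0.002, 2.27]
force: [-0.8, 1.7, -2.7]
grip_width: 0.0256
finger_force: 31.1
```

```bash
python3 - <<'E'
from fit import *
T=bot.grab_frame('top');S=bot.grab_frame('side');save(S,'side6')
s=bot.observe();print(s['position'],s['tool_rot'],s['grip_width'],s['force'],s['finger_force'],s['qpos'])
for n,p in(('T',T),('S',S)):
  for l in('cover_tabs','cover_front'): print(n,l,[(np.round(q['position']),round(q['conf'],2)) for q in bot.spot_point(p,l)[:2]])
cv2.imwrite('pics/c6.png',cv2.resize(S['pixels'][130:300,230:430,::-1],(700,595),interpolation=2))
E
```

```text
[ 0.4304651  -0.26305468  0.29885037] [-3.14134201e+00 -9.90486256e-04  2.27000591e+00] 0.025252722119206147 [-0.5474663   0.2847191  -2.31229783] 31.100465655326843 [ 0.05048729  0.27793341  0.47773229  1.84357609 -0.14561695  1.05546358
  1.28391296]
T cover_tabs []
T cover_front [(array([409., 242.]), 0.78)]
S cover_tabs [(array([337., 203.]), 0.8)]
S cover_front [(array([290., 182.]), 0.67)]
```

View pics/c6.png

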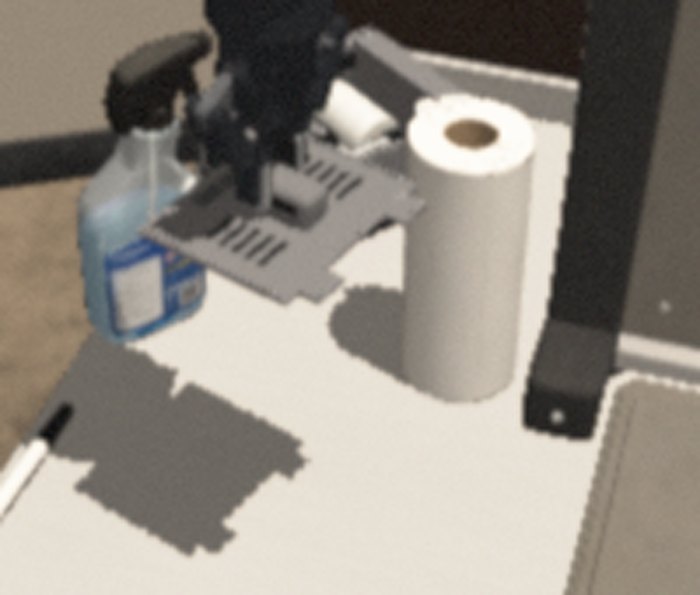

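The cover hangs in the grip, clear of everything. Tabs are toward the right at about (370,245), front at about (145,230). I'll estimate its tilt and offset in the grip.

```bash
cat > held.py <<'E'
from fit import *
def coverpts(s,g,t,h,P,dy=0):
    # cover local pts -> world; pivot at cover (g,0,.019), tilt t>0 = tabs down, tool x = -cover x
    yaw=s['tool_rot'][2]+np.pi; o=np.array(s['position'])
    Q=R.from_euler('y',t).apply(np.array(P)-[g,0,.019])+[0,dy,.019-h]
    return R.from_euler('z',yaw).apply(Q)+o
def spots(p):
    return {l:next((q['position'] for q in bot.spot_point(p,l)[:1] if q['conf']>.4),None) for l in('cover_tabs','cover_front')}
PT={'cover_tabs':[.071,0,.002],'cover_front':[-.0565,0,.004]}
E
python3 - <<'E'
from held import *
np.set_printoptions(precision=3,suppress=True)
S=bot.grab_frame('side');s=bot.observe()
m=bot.regions_of(S,'cover')[0]['region'].astype(np.float32); sp=spots(S);print(sp,m.sum())
P=box(-.0565,.0565,.071,.004)+[[.071,b,c] for b in(-.058,.058) for c in (0,.004)]
def cost(v):
    q=sil(S,coverpts(s,v[0],v[1],.010,P,v[2])); return 1-np.minimum(q,m).sum()/np.maximum(q,m).sum()
for x0 in([-.01,0,0],[-.01,.15,0]):
    r=minimize(cost,x0,method='Nelder-Mead',options=dict(initial_simplex=np.array(x0)+np.vstack([np.zeros(3),np.diag([.008,.08,.005])]))); print(r.x,r.fun)
for t in(0,.1,.2): print(t,[proj(S,coverpts(s,-.01,t,.010,[PT[k]])[0]) for k in PT])
E
```

```text
{'cover_tabs': [338.4, 203.2], 'cover_front': [291.1, 181.3]} 2004.0
[-0.008 -0.041  0.001] 0.20218276977539062
[-0.008 -0.042  0.002] 0.20228123664855957
0 [array([336.691, 202.528]), array([288.979, 180.013])]
0.1 [array([335.719, 205.068]), array([288.476, 178.102])]
0.2 [array([334.457, 207.345]), array([288.138, 176.222])]
```

Call:
carry_out --rows '[[[0.017, 0.029, 0, -6], [0.034, 0.058, 0, -12], [0.051, 0.087, 0, -18], [0.068, 0.116, 0, -24], [0.085, 0.145, 0, -30], [0.102, 0.174, 0, -36], [0.119, 0.203, 0, -42], [0.136, 0.232, 0, -48], [0.153, 0.261, 0, -54], [0.17, 0.29, 0, -60], [0.186, 0.319, 0, -66], [0.199, 0.344, 0, -71.7]]]'

```text
clock: 11.3
position: [0.5665, 0.1127, 0.2991]
tool_rot: [3.141, -0.0, -2.756]
force: [0.4, -0.3, -2.1]
grip_width: 0.0256
finger_force: 31.1
```

Call:
carry_out --rows '[[[0, 0, 0, 0], [0, 0, 0, 0], [0, 0, 0, 0]]]'

```text
clock: 11.55
position: [0.5661, 0.1096, 0.2989]
tool_rot: [-3.141, -0.001, -2.763]
force: [-0.2, -0.3, -2.0]
grip_width: 0.0255
finger_force: 31.1
```

Call:
carry_out --rows '[[[0, 0.001, 0.03, 0], [0, 0.001, 0.06, 0], [0, 0.001, 0.09, 0], [0, 0.001, 0.12, 0], [0, 0.001, 0.145, 0], [0, 0.001, 0.165, 0], [0, 0.001, 0.174, 0], [0, 0.001, 0.174, 0], [0, 0.001, 0.174, 0]]]'

```text
clock: 12.3
position: [0.5662, 0.1106, 0.126]
tool_rot: [-3.141, 0.0, -2.763]
force: [0.0, -0.6, -0.4]
grip_width: 0.0249
finger_force: 31.0
```

```bash
cat > chk.py <<'E'
from held import *
import sys
np.set_printoptions(precision=4,suppress=True)
PR=np.array([.587,.119]);YA=np.deg2rad(21.8)
def toP(X): 
    d=R.from_euler('z',-YA).apply(np.array(X)-[*PR,0]); return d
if __name__=='__main__':
    S=bot.grab_frame('side');T=bot.grab_frame('top');s=bot.observe()
    print('tool in printer frame',toP(s['position']),np.rad2deg(s['tool_rot'][2])%360,s['force'],s['grip_width'])
    for n,p in(('S',S),('T',T)):
        print(n,{k:(v,np.round(toP(atz(p,v,float(sys.argv[2 if 'tabs' in k else 3]))),4)) for k,v in spots(p).items() if v is not None})
        b=[q for q in bot.spot_point(p,'bay_lip')[:1]]
        if b: print('  lip',b[0]['position'],b[0]['conf'],toP(atz(p,b[0]['position'],.0875)))
    im=cv2.resize(S['pixels'][110:220,270:400,::-1],(0,0),fx=6 if 0 else 4.5,fy=4.5,interpolation=2)
    cv2.imwrite(f'pics/{sys.argv[1]}.png',im)
E
python3 chk.py c7 .117 .119
```

```text
tool in printer frame [-0.0219  0.0001  0.1268] 201.71923259067168 [ 0.7178  0.3889 -1.7926] 0.025402922013882553
S {'cover_tabs': ([343.7, 144.2], array([0.0693, 0.0039, 0.117 ]))}
  lip [343.4, 149.5] 0.71 [0.0788 0.015  0.0875]
T {'cover_front': ([276.4, 199.7], array([-0.0696,  0.0055,  0.119 ]))}
```

View pics/c7.png

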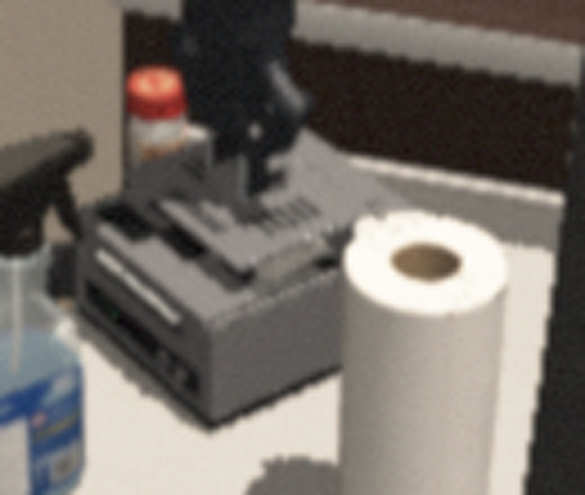

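The cover sits level above the bay (front right corner near crop (245,275)), lined up with the printer. I lower it onto the catch so that it tilts in the grip.

Call:
carry_out --rows '[[[0, 0, 0.004, 0], [0, 0, 0.008, 0], [0, 0, 0.012, 0], [0, 0, 0.014, 0], [0, 0, 0.016, 0], [0, 0, 0.017, 0], [0, 0, 0.018, 0], [0, 0, 0.019, 0], [0, 0, 0.019, 0]]]'

```text
clock: 13.45
position: [0.567, 0.1117, 0.1067]
tool_rot: [-3.142, 0.003, -2.762]
force: [3.5, 3.5, 8.1]
grip_width: 0.0253
finger_force: 33.4
```

```bash
python3 - <<'E'
from chk import *
S=bot.grab_frame('side');T=bot.grab_frame('top');s=bot.observe()
print(toP(s['position']),R.from_euler('z',-YA).apply(s['force']),s['moment'])
for p in(S,T): print(spots(p))
def mk(p): return bot.regions_of(p,'cover')[0]['region'].astype(np.float32)
P=box(-.0565,.0565,.071,.004)+[[.071,b,c] for b in(-.058,.058) for c in (0,.004)]
m=mk(S)
def cost(v):
    q=sil(S,coverpts(s,v[0],v[1],.010,P,v[2])); return 1-np.minimum(q,m).sum()/np.maximum(q,m).sum()
r=minimize(cost,[-.009,.1,0],method='Nelder-Mead',options=dict(initial_simplex=np.array([-.009,.1,0])+np.vstack([np.zeros(3),np.diag([.008,.08,.005])]))); print(r.x,r.fun,m.sum())
for t in(0,.1,.2): print(t,[(proj(S,coverpts(s,-.009,t,.010,[PT[k]])[0]),proj(T,coverpts(s,-.009,t,.010,[PT[k]])[0])) for k in PT])
E
```

```text
[-0.0213  0.0006  0.1067] [3.3806 1.0039 7.3202] [ 0.348  -0.5101 -0.0443]
{'cover_tabs': [342.2, 153.5], 'cover_front': [309.2, 164.2]}
{'cover_tabs': [218.9, 197.8], 'cover_front': [277.0, 201.2]}
[-0.0077  0.235   0.0006] 0.18844115734100342 747.0
0 [(array([341.4671, 150.5483]), array([264.3261, 159.9348])), (array([308.7314, 163.1703]), array([278.6949, 200.1132]))]
0.1 [(array([340.8417, 152.8345]), array([264.9685, 161.3955])), (array([308.3941, 162.0037]), array([278.6472, 200.1897]))]
0.2 [(array([340.0318, 155.1217]), array([265.6749, 163.0496])), (array([308.1864, 160.7512]), array([278.5377, 200.1006]))]
```

Call:
carry_out --rows '[[[0, 0, 0.001, 0], [0, 0, 0.0015, 0], [-0.002, 0, 0.002, 0], [-0.004, 0, 0.0022, 0], [-0.006, 0, 0.0025, 0], [-0.008, 0, 0.0028, 0], [-0.01, 0, 0.003, 0], [-0.012, 0, 0.0035, 0], [-0.012, 0, 0.0035, 0]]]'

```text
clock: 14.55
position: [0.5774, 0.1154, 0.1036]
tool_rot: [-3.141, 0.001, -2.762]
force: [-6.4, -2.7, 22.0]
grip_width: 0.0254
finger_force: 35.4
```

```bash
cat > tilt.py <<'E'
from chk import *
S=bot.grab_frame('side');s=bot.observe()
print(toP(s['position']),R.from_euler('z',-YA).apply(s['force']),s['moment'],spots(S))
P=box(-.0565,.0565,.071,.004)+[[.071,b,c] for b in(-.058,.058) for c in (0,.004)]
m=bot.regions_of(S,'cover')[0]['region'].astype(np.float32)
# printer-occluded parts: compare only inside a band around the visible mask's hull
def cost(v):
    q=sil(S,coverpts(s,v[0],v[1],.010,P,v[2])); return 1-np.minimum(q,m).sum()/np.maximum(q,m).sum()
r=minimize(cost,[-.009,.1,0],method='Nelder-Mead',options=dict(initial_simplex=np.array([-.009,.1,0])+np.vstack([np.zeros(3),np.diag([.008,.08,.005])]))); print(r.x,r.fun,m.sum())
g,t,dy=r.x
for n,q in(('tip',[.071,0,.002]),('rearbot',[.0565,0,0]),('frontbot',[-.0565,0,0])): print(n,toP(coverpts(s,g,t,.010,[q],dy)[0]))
E
python3 tilt.py
```

```text
[-0.0102  0.0002  0.1036] [-6.4946  0.5615 21.118 ] [-0.4643  0.9788 -0.0192] {'cover_tabs': [343.8, 154.1], 'cover_front': [314.8, 160.0]}
[-0.0109  0.2986  0.0041] 0.24094873666763306 614.0
tip [0.0631 0.0042 0.0723]
rearbot [0.0487 0.0042 0.0747]
frontbot [-0.0593  0.0044  0.1079]
```

```bash
python3 - <<'E'
from chk import *
S=bot.grab_frame('side');T=bot.grab_frame('top')
cv2.imwrite('pics/c8.png',np.hstack([cv2.resize(p['pixels'][v:v+h,u:u+w,::-1],(395,500),interpolation=2) for p,(u,v,w,h) in((T,(225,130,75,95)),(S,(285,115,75,95)))]))
E
```

```text
(no output)
```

View pics/c8.png

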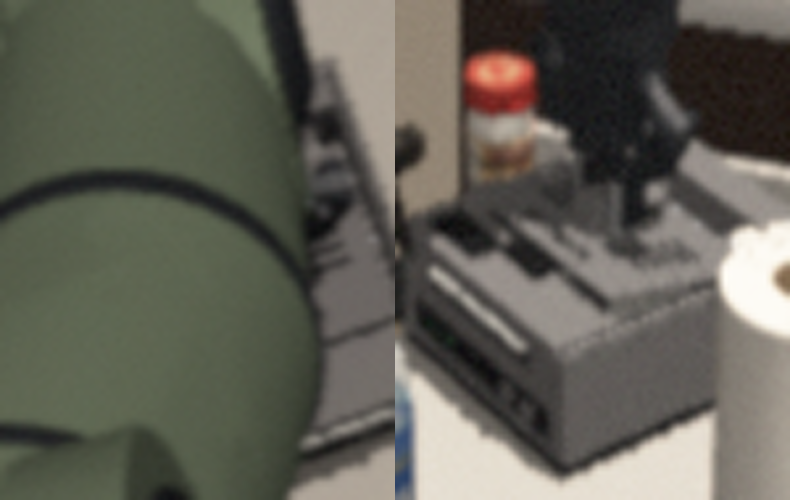

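The side view shows the cover tilted: the front right corner is raised at (605,305) and the rear sinks into the bay toward the lip at (700,165). I push further to the rear while following the catch slope down.

Call:
carry_out --rows '[[[-0.002, 0, 0, 0], [-0.004, 0, 0.0005, 0], [-0.005, 0, 0.001, 0], [-0.006, 0, 0.002, 0], [-0.007, 0, 0.003, 0], [-0.007, 0, 0.003, 0]]]'

```text
clock: 15.35
position: [0.5835, 0.1177, 0.1012]
tool_rot: [-3.141, -0.0, -2.762]
force: [-13.4, -4.9, 34.9]
grip_width: 0.0255
finger_force: 38.7
```

```bash
python3 tilt.py
```

```text
[-0.0037  0.0001  0.1012] [-13.2471   0.2484  33.9924] [-0.8296  2.6082  0.0139] {'cover_tabs': [346.0, 153.5], 'cover_front': [315.0, 162.2]}
[-0.008   0.2886  0.0029] 0.22491347789764404 651.0
tip [0.0672 0.0029 0.0714]
rearbot [0.0528 0.0029 0.0736]
frontbot [-0.0556  0.0031  0.1057]
```

Call:
carry_out --rows '[[[0, 0, -0.001, 0], [-0.001, 0, -0.0015, 0], [-0.002, 0, -0.0015, 0], [-0.003, 0, -0.0015, 0], [-0.004, 0, -0.0015, 0], [-0.004, 0, -0.0015, 0]]]'

```text
clock: 16.05
position: [0.5873, 0.1195, 0.1013]
tool_rot: [-3.141, -0.0, -2.762]
force: [-2.9, -1.1, 6.9]
grip_width: 0.0254
finger_force: 35.1
```

```bash
python3 tilt.py
```

```text
[0.0004 0.0004 0.1013] [-3.4236  0.5837  6.1725] [-0.111   0.2764  0.0001] {'cover_tabs': [304.7, 153.4], 'cover_front': [314.0, 161.9]}
[-0.0068  0.2525  0.003 ] 0.20675599575042725 702.0
tip [0.0715 0.0033 0.0744]
rearbot [0.057  0.0033 0.0761]
frontbot [-0.0524  0.0034  0.1043]
```

Call:
carry_out --rows '[[[0, 0, 0, 0], [0, 0, 0, 0], [0, 0, 0, 0], [0, 0, 0, 0], [0, 0, 0, 0], [0, 0, -0.01, 0], [0, 0, -0.03, 0], [0, 0, -0.05, 0], [0, 0, -0.06, 0], [0, 0, -0.06, 0]]]' --grip 0.06

```text
clock: 17.08
position: [0.5884, 0.1199, 0.164]
tool_rot: [-3.141, 0.004, -2.762]
force: [0.3, -0.9, -0.6]
grip_width: 0.0602
finger_force: 0.0
```

```bash
python3 - <<'E'
from chk import *
S=bot.grab_frame('side');T=bot.grab_frame('top');s=bot.observe();save(S,'s9');save(T,'t9')
print(toP(s['position']),s['force'],s['grip_width'])
for n,p in(('S',S),('T',T)):
    sp=spots(p); print(n,sp,{k:toP(atz(p,v,.098 if 'front' in k else .084)) for k,v in sp.items() if v is not None})
P=box(-.0565,.0565,.071,.004)
mm=bot.regions_of(S,'cover')[0];m=mm['region'].astype(np.float32);print(mm['conf'],m.sum())
# free cover: origin x (printer), y, tilt; rear bottom on ledge z .082
def pts(v):
    Q=R.from_euler('y',v[2]).apply(np.array(P)-[.0565,0,0])+[.0565+v[0],v[1],.082]
    return W(*PR,YA,Q)
def cost(v):
    q=sil(S,pts(v)); return 1-np.minimum(q,m).sum()/np.maximum(q,m).sum()
x0=np.array([.004,0,.1]);r=minimize(cost,x0,method='Nelder-Mead',options=dict(initial_simplex=x0+np.vstack([np.zeros(3),np.diag([.006,.004,.08])])));print(r.x,r.fun)
E
```

```text
[0.0005 0.0006 0.1614] [-0.0884  0.5752 -0.7903] 0.05996729412085254
S {'cover_tabs': [326.4, 181.9], 'cover_front': [316.5, 163.6]} {'cover_tabs': array([-0.068 , -0.0886,  0.084 ]), 'cover_front': array([-0.0484, -0.0116,  0.098 ])}
T {'cover_tabs': None, 'cover_front': [277.3, 196.5]} {'cover_front': array([-0.0568,  0.001 ,  0.098 ])}
0.89 775.0
[0.0082 0.0002 0.1318] 0.13028645515441895
```

Call:
carry_out --rows '[[[0.02, 0, 0, 0], [0.0385, 0, 0, 0], [0.0385, 0, 0, 0], [0.0385, 0, 0, 0], [0.0385, 0, 0.02, 0], [0.0385, 0, 0.04, 0], [0.0385, 0, 0.055, 0], [0.0385, 0, 0.06, 0], [0.0385, 0, 0.063, 0], [0.0385, 0, 0.065, 0]]]' --grip 0.0

```text
clock: 18.27
position: [0.5521, 0.1057, 0.0964]
tool_rot: [-3.142, 0.001, -2.762]
force: [-0.3, 0.0, 5.5]
grip_width: 0.0001
finger_force: 2.2
```

Call:
carry_out --rows '[[[0, 0, 0.001, 0], [0, 0, 0.002, 0], [0, 0, 0.003, 0], [0, 0, 0.004, 0], [0, 0, 0.005, 0], [0, 0, 0.006, 0]]]'

```text
clock: 18.77
position: [0.5517, 0.1055, 0.0906]
tool_rot: [-3.141, 0.001, -2.762]
force: [0.5, 0.9, 1.8]
grip_width: -0.0001
finger_force: 0.7
```

Call:
carry_out --rows '[[[0, 0, 0.001, 0], [0, 0, 0.002, 0], [0, 0, 0.003, 0], [0, 0, 0.004, 0], [0, 0, 0.005, 0], [0, 0, 0.006, 0]]]'

```text
clock: 19.27
position: [0.5522, 0.1057, 0.0858]
tool_rot: [-3.142, 0.002, -2.762]
force: [-11.4, -1.8, 53.7]
grip_width: -0.0002
finger_force: 27.1
```

Call:
carry_out --rows '[[[0, 0, -0.005, 0], [0, 0, -0.02, 0], [0, 0, -0.05, 0], [0, 0, -0.09, 0], [0, 0, -0.13, 0], [0, 0, -0.17, 0], [0, 0, -0.2, 0], [0.03, 0.03, -0.2, 0], [0.06, 0.07, -0.2, 0], [0.09, 0.11, -0.2, 0], [0.12, 0.15, -0.2, 0], [0.12, 0.18, -0.2, 0]]]'

```text
clock: 20.27
position: [0.3776, 0.2182, 0.2843]
tool_rot: [-3.141, -0.001, -2.763]
force: [2.3, 0.2, -0.0]
grip_width: 0.0001
finger_force: 0.0
```

```bash
python3 - <<'E'
from chk import *
S=bot.grab_frame('side');T=bot.grab_frame('top');s=bot.observe()
print(s['position'],s['clock'])
P=box(-.0565,.0565,.071,.004)
ms=[(p,bot.regions_of(p,'cover')[0]['region'].astype(np.float32)) for p in(S,T)]
def cost(v,mm):
    t=0
    for p,m in mm:
        Q=R.from_euler('y',v[2]).apply(np.array(P)-[.0565,0,0])+[.0565+v[0],v[1],.082]
        q=sil(p,W(*PR,YA,Q)); t+=1-np.minimum(q,m).sum()/np.maximum(q,m).sum()
    return t
for mm in(ms[:1],ms):
    x0=np.array([.004,0,.05]);r=minimize(cost,x0,(mm,),method='Nelder-Mead',options=dict(initial_simplex=x0+np.vstack([np.zeros(3),np.diag([.006,.004,.05])])));print(r.x,r.fun)
for l in('spray_bottle','kitchen_roll','spice_jar'): 
    a=[bot.spot_point(p,l) for p in(S,T)]
    if all(a): print(l,tri([ray(p,x[0]['position']) for p,x in zip((S,T),a)])[0])
cv2.imwrite('pics/c9.png',np.hstack([cv2.resize(p['pixels'][v:v+h,u:u+w,::-1],(395,500),interpolation=2) for p,(u,v,w,h) in((T,(235,135,75,95)),(S,(285,115,75,95)))]))
E
```

```text
[0.3765 0.2232 0.2845] 20.3667
[0.011  0.0005 0.0255] 0.13632279634475708
[ 0.009  -0.0001  0.0389] 0.19131529331207275
spray_bottle [ 0.3969 -0.0123 -0.0047]
kitchen_roll [ 0.6171 -0.1251 -0.0052]
spice_jar [ 0.5556  0.3013 -0.007 ]
```

View pics/c9.png

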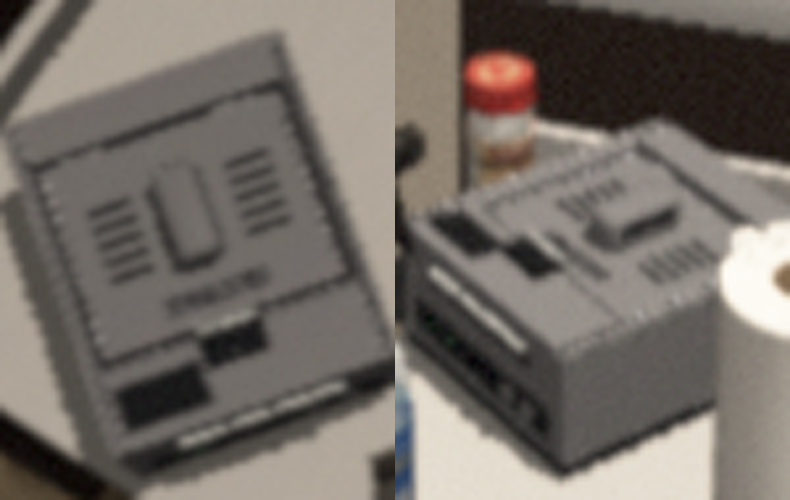

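The top view shows the cover flush in the bay, with even gaps on all sides and the catch nose over its front edge at (230,318). In the side view the cover is level with the rims and no longer raised at the front. The bystanders stand where they were, the gripper is clear, and I hand in.

```bash
python3 - <<'E'
from chk import *
S=bot.grab_frame('side'); a=cv2.imread('pics/side0.png')[:,:,::-1].astype(int); d=np.abs(S['pixels'].astype(int)-a).mean(2)
for n,(u,v,w,h) in dict(roll=(345,150,40,100),bottle=(250,135,45,95),jar=(296,122,18,25)).items(): print(n,d[v:v+h,u:u+w].mean(),(d[v:v+h,u:u+w]>40).mean())
print(bot.job_done())
E
```

```text
roll 2.764583333333333 0.01225
bottle 1.8165302144249513 0.0
jar 2.0837037037037036 0.0
the job is handed in; nothing more can be done
None
```

The job is handed in: I pushed the lever down flat, then hooked the cover's tabs under the lip and pressed its front down until it lay flush under the catch. The spray bottle, kitchen roll and spice jar show no movement in the camera images, and the gripper is clear of everything. The snap was judged from the final images and the press bottoming out, not from a direct catch reading.

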